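# Turn up the pocket rows of two hexagonal seed-counting bars

### The arm

A 6-joint arm with a two-finger parallel gripper is mounted at the origin on a cart in front of the work surface, level with it; the furniture and walls round the work are solid. World frame = base frame: x ahead of the robot, y to its left, z up, the work surface at z = 0. Lengths are in m, angles in degrees, forces in N, time in s.
With the tool pointing down it reaches from about 0.325 to 0.75 m from the base axis. Payload 7.6 kg.
Tool frame: the origin (TCP) lies between the finger pads; the fingertips stand 14 mm ahead of it and the grasp point (between the pads) lies 5 mm behind it; z points along the fingers, y is the line along which they close (so a half turn about z gives the same grasp; the last joint's range is limited). The gripper opens to 85 mm and grips with 20 to 120 N. Pads are 22 mm wide; open, the fingers measure 114 mm over their backs; the gripper's body (76 mm by 85 mm) begins 54 mm behind the grasp point. The pads swing forward as they close: fully open they stand 13 mm farther back than shut.
Start: joints at [72.691, 2.991, 80.254, -0, 96.75, -4.028], TCP at [0.121, 0.511, 0.245] pointing down, gripper open.
Joint ranges: [-166.34, 166.34], [-52.06, 124.39], [6.96, 135.62], [-60.46, 240.46], [14.63, 156.25], [-167.68, 167.68]. Speed limits (degrees/s): [147.25, 147.25, 172.46, 180, 180, 180].

### API

Orientations are given as a 3x3 rotation matrix whose columns are the frame's x, y, z axes.
In Python, from rig import arm gives the robot as it stands. The module is installed in compiled form; this text tells all that it offers.
- The arm moves only by the shell command python3 -m pendant 'ROWS' [FORCE]. ROWS is JSON, one flat list of numbers, 7 for each row, row after row: the turn, a rotation vector about the tool's x, y, z scaled (see below), then the shift along the tool's x, y, z scaled (see below), then the finger opening in mm, from 0 to 85.4. In form: [ax, ay, az, x, y, z, claw, ax, ay, az, x, y, z, claw, ...]. A call has 1 to 8 rows; each row shifts and turns the commanded pose from where the row before left it, along the tool's axes as they then stand; what a row does not reach is not made up. The controller multiplies each number of a shift by 25 mm and each number of a turn by 0.1 rad. A row lasts 1/12 s, in which the tool goes at most 41.7 mm and 7.16 degrees, less where a joint would pass 70% of its speed; a pose out of reach is approached as far as the arm can. A call with a number of a shift or a turn outside -1 to 1 is refused whole. A call with a gripper value outside its range is refused whole. The fingers move at their own pace and stop on an object; FORCE is the grip in N (left out, the last holds). Time passes only in rows, so rows that do not move let the fingers close. It gives the time, the measured TCP pose, the force, the opening and the grip force at its end, in the units of the state.
- arm.observe(): the state, without advancing time (a new reading comes with each control period).
- arm.snapshot(name): name is "scene" or "side" or "wrist"; returns the picture (384x512x3 uint8, red, green, blue); there is no depth.
- arm.camera_info(name): a dict with "K" (3x3 intrinsics, pixels), "xyz" and "orientation" of the camera in the world. Camera axes: x right, y up, looking along -z (the intrinsics and any distortion apply to the point x, -y, -z); pixel columns grow to the right and rows downward; lengths in m; the calibration is good to about 2 mm. The wrist camera is an equidistant fisheye: a pixel r from the principal point sees the ray r / f radians off the axis. A picture is of the moment at which its call begins: read the wrist's pose just before it. camera_info takes no time and is no camera call; for the wrist camera it gives the pose at the moment of the call.
- arm.sign_off(): hands the job in; it is judged then, once.
Trained networks look in the newest picture that a camera, given by its name, has taken for a name from the list of things; names that differ only in an ending like _2 or _b are one class to them, and where a whole thing is asked for, a point or a joint stands for the part that bears it (a point fixed in the world has none). Each returns a list of dicts, best first, with "conf" (0 to 1); they miss things now and then, are a little off and sometimes report something else, mostly with a low value. They report only what shows in the picture. A call takes as long as a camera call. They do not tell look-alikes from the thing itself.
- arm.search_frame(camera, query): "xy" ([column, row] in pixels, amid what is visible of it).
- arm.regions_of(camera, query): "mask" (384x512 bool, what is visible of it) and "xy" ([column, row] in pixels, amid what is visible of it).
The state is a dict: "t": time; "joints": joint angles; "dq": joint speeds; "joint_torque": joint torques, N m; "tool_pos": TCP position; "tool_rot": TCP orientation; "contact_force": force on the tool from outside, world axes, zero at the start; "moment": the same for the moment, N m; "width": finger opening in m; "finger_force": force on a finger pad.
Only numpy, scipy, OpenCV 4.12 (cv2) and the standard library are available. Lean on these libraries where they do the work, as an engineer would, in place of code of your own. Each camera call takes 0.05 s, during which the arm holds its last target. There are 200 camera calls.

### The job

Two hexagonal seed-counting bars lie on the worktop with their row of pockets turned away from the top. Roll each one over on the worktop, flat by flat and without picking it up, until its row of pockets faces up; then, still pockets up and without lifting, slide them together end to end into one straight line with the ends touching, and leave the things around them where they are.

Things in the scene. Friction and masses are not known exactly. Their poses are not given: they have to be found in the camera images.
- bar_a: Aluminium hexagonal bar lying on a flat: 140 mm long, 44 across flats, 51 across corners (25.4 mm sides), about 0.4 kg. One flat has a row of five round pockets (15 mm wide, 3 deep), the rest are plain. Origin: centre of the bar, 22 mm above the worktop; own x along the bar, own z out of the pocket flat. Friction about 0.6. Its pocket flat starts one flat (60 deg) from the top.
- bar_b: Aluminium hexagonal bar lying on a flat: 140 mm long, 44 across flats, 51 across corners (25.4 mm sides), about 0.4 kg. One flat has a row of five round pockets (15 mm wide, 3 deep), the rest are plain. Origin: centre of the bar, 22 mm above the worktop; own x along the bar, own z out of the pocket flat. Friction about 0.6. Its pocket flat starts two flats (120 deg) from the top.
- bowl: Clear plastic bowl, 120 mm across, 52 mm high, origin under its centre; a bystander.
- dish: Round aluminium dish with lid, 61 mm across, 26 mm high, origin under its centre; a bystander.
- lens: Hand lens lying flat, 108 x 45 x 9 mm, long along its own y, origin under its middle; a bystander.
Not all that is in view belongs to the job. What is shaped like the bar_b but purple is not meant.

How it is judged:
By the outcome, as a careful person would: the job done as asked, in the order asked, and still so for the second after the job is handed in, with the robot touching nothing.
It also fails if it takes over 67 s, if anything falls off the work surface, if the arm or the gripper's body presses on something with over 40 N, if the wrist force passes 120 N, or if a joint passes its speed limit or range.

## Working session

There is one attempt and no reset: what is moved stays moved. The work goes in short steps, Python scripts to look and compute and a shell command to move; the robot and the scene stay as the last step left them, time stands still between calls to the robot, and variables do not carry over. Pictures are saved under pics/ and viewed, at most 12 in all, crops included, and the job is handed in when it is done.

```bash
mkdir -p pics; cat > h.py <<'E'
import numpy as np, cv2
from rig import arm
def snap(c,n):
    im=arm.snapshot(c); cv2.imwrite(f'pics/{n}.png',im[:,:,::-1]); return im
def ray(c,px,info=None):
    i=info or arm.camera_info(c); K=np.array(i['K']); R=np.array(i['orientation']); o=np.array(i['xyz'])
    x=(px[0]-K[0,2])/K[0,0]; y=(px[1]-K[1,2])/K[1,1]
    if c=='wrist':
        r=np.hypot(x,y); s=np.sin(r)/max(r,1e-9); d=np.array([x*s,-y*s,-np.cos(r)])
    else: d=np.array([x,-y,-1])
    return o,R@d
def at(c,px,z,info=None):
    o,d=ray(c,px,info); return o+d*(z-o[2])/d[2]
E
python3 - <<'E'
from h import *
s=arm.observe(); print(s)
a=snap('scene','s0')
for q in ['bar_a','bowl','dish','lens']:
    for r in arm.regions_of('scene',q):
        m=r['mask'];print(q,round(r['conf'],2),np.round(r['xy']),m.sum(),np.round(at('scene',r['xy'],0.02),3))
b=snap('side','d0')
cv2.imwrite('pics/both0.png',np.hstack([cv2.resize(a,(400,300)),cv2.resize(b,(400,300))])[:,:,::-1])
for c in ['scene','side']: print(arm.camera_info(c))
for r in arm.regions_of('side','bar_a'):
        print('side',round(r['conf'],2),np.round(r['xy']),r['mask'].sum(),np.round(at('side',r['xy'],0.02),3))
E
```

```text
{'t': 0.0, 'joints': array([ 7.26903908e+01,  3.02697501e+00,  8.03125413e+01, -1.08359468e-03,
        9.67495525e+01, -4.02876146e+00]), 'dq': array([-0.01577998,  0.04935269,  0.05730982,  0.05678914,  0.03952269,
        0.02175482]), 'joint_torque': array([ 2.12672698e-03, -3.81636536e+01, -3.60208261e+01, -1.15980868e-06,
        5.70102347e-03,  1.21558733e-05]), 'tool_pos': array([0.12051316, 0.51069699, 0.24447885]), 'tool_rot': array([[-9.73255190e-01,  2.29726224e-01, -4.44600224e-04],
       [ 2.29726636e-01,  9.73254054e-01, -1.48972697e-03],
       [ 9.04796189e-05, -1.55202102e-03, -9.99998792e-01]]), 'contact_force': array([0.37133413, 0.11615209, 0.34158517]), 'moment': array([0.01069006, 0.03922982, 0.01319584]), 'finger_force': 0.0, 'width': 0.08576980251024793}
bar_a 0.85 [266. 244.] 436 [0.359 0.142 0.02 ]
bar_a 0.78 [174. 223.] 611 [0.655 0.283 0.02 ]
bar_a 0.75 [201. 290.] 982 [0.33  0.421 0.02 ]
bar_a 0.64 [286. 200.] 396 [ 0.5   -0.102  0.02 ]
dish 0.45 [182. 251.] 146 [0.51  0.353 0.02 ]
{'K': array([[445.76917094,   0.        , 256.12365599],
       [  0.  
[... 211 characters left out ...]
    [-0.72278667, -0.34433849,  0.59917479],
       [-0.0044867 ,  0.86934312,  0.49418863]])}
{'K': array([[478.26807173,   0.        , 254.1995226 ],
       [  0.        , 478.26807173, 195.07180025],
       [  0.        ,   0.        ,   1.        ]]), 'xyz': array([ 0.54596113, -1.15399927,  0.95016263]), 'orientation': array([[ 0.99975317, -0.01477649, -0.01659087],
       [-0.00398644,  0.61533154, -0.78825834],
       [ 0.02185658,  0.78812991,  0.61512075]])}
side 0.93 [192. 165.] 461 [0.36 0.2  0.02]
side 0.9 [190. 131.] 490 [0.331 0.426 0.02 ]
side 0.85 [232. 230.] 665 [ 0.506 -0.128  0.02 ]
side 0.79 [282. 155.] 428 [0.672 0.27  0.02 ]
side 0.59 [232. 179.] 479 [0.5   0.124 0.02 ]
```

View pics/s0.png

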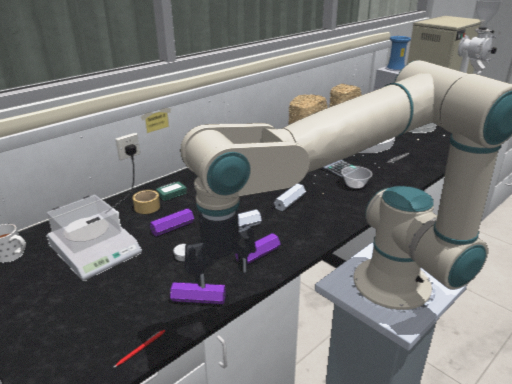

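View pics/d0.png

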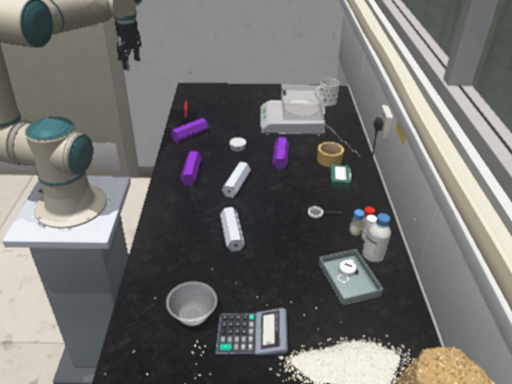

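Scene and side views: the two aluminium bars are at side (236,179) and (232,229). There are three purple decoys, with the dish at (238,144), the bowl at (192,303) and the lens at (322,212). I'll zoom in on the bars next.

```bash
python3 - <<'E'
import cv2,numpy as np
from h import *
a=cv2.imread('pics/d0.png')[150:260,190:280]; b=cv2.imread('pics/s0.png')[170:240,220:320]
A=cv2.resize(a,None,fx=5,fy=5,interpolation=cv2.INTER_CUBIC)
B=cv2.resize(b,(345,241),interpolation=cv2.INTER_CUBIC)
o=np.zeros((550,800,3),np.uint8);o[:,:450]=A;o[:241,455:]=B;cv2.imwrite('pics/c0.png',o)
snap('side','d1')
for r in arm.regions_of('side','bar_a'):
    m=r['mask'].astype(np.uint8)
    if abs(r['xy'][0]-235)>12: continue
    c,_=cv2.findContours(m,0,2);c=max(c,key=len);print(r['xy'],cv2.boxPoints(cv2.minAreaRect(c)).round(1).tolist())
    print([ [int(v) for v in p[0]] for p in cv2.approxPolyDP(c,1.2,True)])
E
```

```text
[235.1, 179.1] [[219.5, 191.6999969482422], [240.8000030517578, 159.8000030517578], [253.1999969482422, 168.1999969482422], [232.0, 200.0]]
[[247, 164], [240, 163], [222, 189], [226, 196], [234, 196], [242, 185], [249, 171]]
[232.6, 230.3] [[219.3000030517578, 209.6999969482422], [236.3000030517578, 206.3000030517578], [244.8000030517578, 248.8000030517578], [227.8000030517578, 252.1999969482422]]
[[228, 208], [222, 213], [226, 243], [231, 250], [239, 250], [243, 245], [243, 240], [237, 214], [233, 208]]
```

View pics/c0.png

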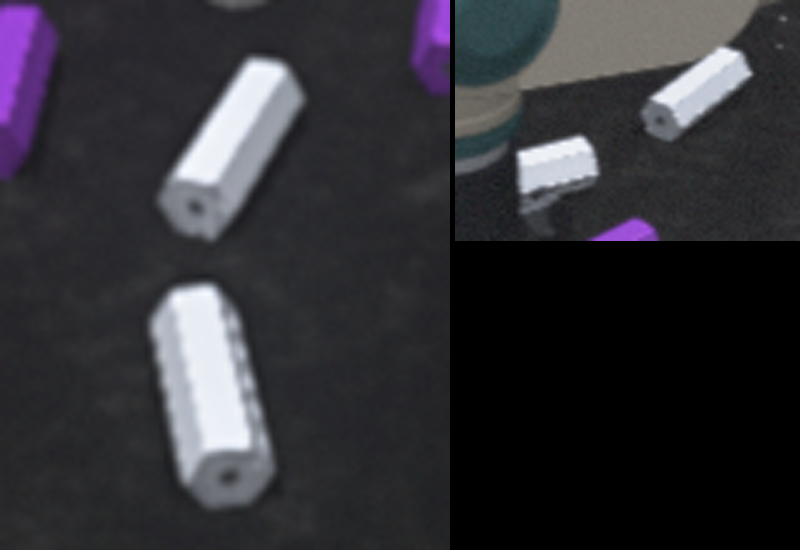

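```bash
R='-0.0,0,0,-0.88,-0.84,-0.1,85'
python3 -m pendant '[0,0,0,-0.88,-0.84,-0.1,70, 0,0,0,-0.88,-0.84,-0.1,70, 0,0,0,-0.88,-0.84,-0.1,70, 0,0,0,-0.88,-0.84,-0.1,70, 0,0,0,-0.88,-0.84,-0.1,70, 0,0,0,-0.88,-0.84,-0.1,70, 0,0,0,-0.88,-0.84,-0.1,70]' >/dev/null
python3 -m pendant '[0,0,1,-0.88,-0.84,-0.1,70, 0,0,0,-0.88,-0.84,-0.1,70, 0,0,0,-0.88,-0.84,-0.1,70, 0,0,0,-0.88,-0.84,-0.1,70, 0,0,0,-0.88,-0.84,-0.1,70, 0,0,0,-0.88,-0.84,-0.1,70, 0,0,0,-0.88,-0.84,-0.1,70]' >/dev/null
python3 -m pendant '[0,0,0,-0.88,-0.84,-0.1,70, 0,0,0,-0.88,-0.84,-0.1,70, 0,0,0,-0.88,-0.84,-0.1,70, 0,0,0,-0.88,-0.84,-0.1,70, 0,0,1,0,0,0,70, 0,0,1,0,0,0,70, 0,0,1,0,0,0,70, 0,0,1,0,0,0,70]' >/dev/null
python3 -m pendant '[0,0,1,0,0,0,70, 0,0,1,0,0,0,70, 0,0,1,0,0,0,70, 0,0,1,0,0,0,70, 0,0,1,0,0,0,70, 0,0,1,0,0,0,70, 0,0,1,0,0,0,70, 0,0,1,0,0,0,70]'
python3 -m pendant '[0,0,1,0,0,0,70, 0,0,1,0,0,0,70, 0,0,0,0,0,0,70]'
python3 - <<'E'
from h import *
snap('wrist','w0'); print(arm.camera_info('wrist'))
for r in arm.regions_of('wrist','bar_a'):
    m=r['mask'].astype(np.uint8);c,_=cv2.findContours(m,0,2);c=max(c,key=len)
    print(round(r['conf'],2),np.round(r['xy']),m.sum(),np.round(at('wrist',r['xy'],.04),3),[[int(v) for v in p[0]] for p in cv2.approxPolyDP(c,2,True)])
E
```

```text
t: 2.95
tool_pos: [0.3929, 0.0368, 0.2904]
tool_rot: [[-0.034, 0.999, 0.0], [0.999, 0.034, 0.0], [0.0, 0.0, -1.0]]
contact_force: [0.8, -0.3, 0.5]
width: 0.0699
finger_force: 0.0
t: 3.2
tool_pos: [0.3929, 0.0368, 0.2904]
tool_rot: [[0.164, 0.987, 0.0], [0.987, -0.164, 0.0], [0.0, 0.0, -1.0]]
contact_force: [-0.1, 0.4, -0.8]
width: 0.07
finger_force: 0.0
{'K': array([[297.31863964,   0.        , 255.02494526],
       [  0.        , 297.31863964, 187.61966788],
       [  0.        ,   0.        ,   1.        ]]), 'xyz': array([0.40429764, 0.10508848, 0.41793265]), 'orientation': array([[ 9.87392025e-01,  1.52162759e-01,  4.36289243e-02],
       [-1.58292434e-01,  9.50361102e-01,  2.67875496e-01],
       [-7.02558013e-04, -2.71404257e-01,  9.62465187e-01]])}
0.85 [208.  56.] 3877 [0.356 0.179 0.04 ] [[193, 3], [186, 10], [195, 104], [197, 107], [229, 104], [232, 100], [222, 5], [215, 2]]
0.83 [338. 220.] 1049 [ 0.495 -0.066  0.04 ] [[319, 208], [317, 216], [323, 235], [326, 228], [339, 228], [345, 236], [358, 242], [347, 202], [335, 200]]
0.79 [416.   6.] 478 [0.653 0.227 0.04 ] [[398, 0], [400, 13], [417, 17], [427, 12], [427, 0]]
0.75 [332.  79.] 3778 [0.507 0.126 0.04 ] [[330, 28], [322, 30], [306, 127], [317, 132], [338, 134], [345, 112], [354, 37], [350, 32]]
```

View pics/w0.png

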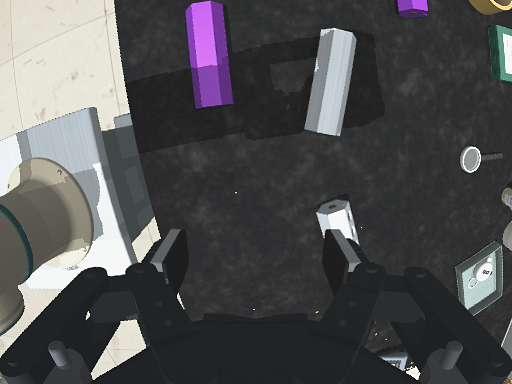

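```bash
python3 - <<'E'
from h import *
for c,L,Rr in [('wrist',[(322,30),(306,127)],[(354,37),(338,134)]),('side',[(222,213),(226,243)],[(236.5,214),(243.5,243)]),('side',[(240,163),(222,189)],[(249.5,171),(234,196)])]:
    l=[at(c,p,.022) for p in L]; r=[at(c,p,.022) for p in Rr]
    print(c,np.round(l+r,3).tolist(),'mid',np.mean(l+r,0).round(3),[np.degrees(np.arctan2(*(q[0]-q[1])[:2][::-1])).round(1) for q in (l,r)])
E
```

```text
wrist [[0.509, 0.197, 0.022], [0.467, 0.067, 0.022], [0.553, 0.184, 0.022], [0.51, 0.052, 0.022]] mid [0.51  0.125 0.022] [np.float64(72.0), np.float64(72.1)]
side [[0.474, -0.054, 0.022], [0.491, -0.184, 0.022], [0.518, -0.058, 0.022], [0.54, -0.183, 0.022]] mid [ 0.506 -0.12   0.022] [np.float64(97.7), np.float64(100.3)]
side [[0.523, 0.214, 0.022], [0.468, 0.065, 0.022], [0.556, 0.167, 0.022], [0.507, 0.029, 0.022]] mid [0.513 0.119 0.022] [np.float64(69.9), np.float64(70.7)]
```

The wrist view shows bar_b at (332,79) with its pockets not visible, and bar_a at (338,220). The two measurements of bar_b agree to about 5 mm. I'll move to straddle bar_b next.

```bash
python3 -m pendant '[0,0,0.75,0,0,0,70, 0,0,0.75,0,0,0,70, 0,0,0,0.95,0.68,0,70, 0,0,0,0.95,0.68,0,70, 0,0,0,0.95,0.68,0,70, 0,0,0,0.95,0.68,0,70, 0,0,0,0.95,0.68,0,70, 0,0,0,0,0,1,70]' >/dev/null
python3 -m pendant '[0,0,0,0,0,1,70, 0,0,0,0,0,1,70, 0,0,0,0,0,1,70, 0,0,0,0,0,1,70, 0,0,0,0,0,1,70, 0,0,0,0,0,1,70, 0,0,0,0,0,1,70, 0,0,0,0,0,0,70]'
python3 - <<'E'
from h import *
snap('wrist','w1')
for r in arm.regions_of('wrist','bar_b'):
    m=r['mask'].astype(np.uint8);c,_=cv2.findContours(m,0,2);c=max(c,key=len)
    print(round(r['conf'],2),np.round(r['xy']),m.sum(),np.round(at('wrist',r['xy'],.04),3),[[int(v) for v in p[0]] for p in cv2.approxPolyDP(c,2,True)])
E
```

```text
t: 4.63
tool_pos: [0.5071, 0.1234, 0.0848]
tool_rot: [[0.303, 0.953, -0.009], [0.953, -0.304, -0.002], [-0.004, -0.008, -1.0]]
contact_force: [-0.4, -1.0, -1.7]
width: 0.0703
finger_force: 0.0
0.9 [ 54. 186.] 9854 [0.374 0.188 0.04 ] [[46, 97], [19, 105], [0, 119], [12, 165], [36, 229], [62, 279], [70, 279], [83, 268], [104, 264], [106, 253], [71, 165], [54, 102]]
0.88 [415.   9.] 1627 [0.653 0.226 0.04 ] [[383, 0], [392, 28], [427, 26], [444, 21], [448, 15], [446, 0]]
0.84 [259. 198.] 14575 [0.516 0.135 0.04 ] [[225, 103], [223, 124], [227, 288], [242, 308], [274, 308], [287, 295], [291, 285], [302, 107], [260, 102]]
```

View pics/w1.png

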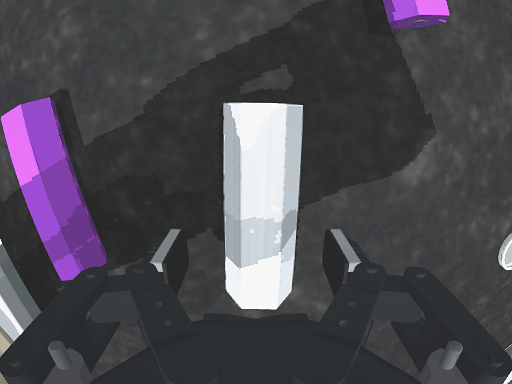

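The fingers straddle bar_b well, with the bar at columns 225–300 between them. I'll descend and make contact.

```bash
python3 -m pendant '[0,0,0,0,0,1,70, 0,0,0,0,0,1,70, 0,0,0,0,0,0.68,70, 0,0,0,0,-0.1,0,70, 0,0,0,0,-0.1,0,70, 0,0,0,0,-0.1,0,70]'
python3 -m pendant '[0,0,0,0,-0.08,0,70,0,0,0,0,0,0,70]'
```

```text
t: 5.23
tool_pos: [0.5043, 0.1265, 0.0259]
tool_rot: [[0.306, 0.952, 0.004], [0.952, -0.306, 0.001], [0.002, 0.003, -1.0]]
contact_force: [-0.1, -0.5, 1.0]
width: 0.07
finger_force: 0.0
t: 5.4
tool_pos: [0.5019, 0.1272, 0.0252]
tool_rot: [[0.306, 0.952, 0.003], [0.952, -0.306, 0.001], [0.002, 0.003, -1.0]]
contact_force: [0.6, 1.0, 0.7]
width: 0.0698
finger_force: 0.2
```

```bash
python3 -m pendant '[0,0,0,0,0,0.2,70,0,0,0,0,0,0.2,70,0,0,0,0,-0.08,0,70,0,0,0,0,-0.08,0,70]'
python3 -m pendant '[0,0,0,0,-0.08,0,70,0,0,0,0,-0.08,0,70]'
python3 -m pendant '[0,0,0,0,-0.08,0,70,0,0,0,0,0,0,70]'
```

```text
t: 5.73
tool_pos: [0.4975, 0.1279, 0.0131]
tool_rot: [[0.306, 0.952, 0.0], [0.952, -0.306, -0.0], [0.0, 0.0, -1.0]]
contact_force: [2.3, -1.3, 0.6]
width: 0.0702
finger_force: 1.2
t: 5.9
tool_pos: [0.4935, 0.1293, 0.0134]
tool_rot: [[0.306, 0.952, 0.0], [0.952, -0.306, 0.0], [0.0, 0.0, -1.0]]
contact_force: [1.7, -0.6, -0.0]
width: 0.0701
finger_force: 1.3
t: 6.07
tool_pos: [0.4912, 0.13, 0.0133]
tool_rot: [[0.306, 0.952, -0.0], [0.952, -0.306, 0.0], [0.0, -0.0, -1.0]]
contact_force: [1.8, 0.1, -0.6]
width: 0.0697
finger_force: 0.8
```

```bash
python3 -m pendant '[0,0,0,0,-0.14,-0.18,70,0,0,0,0,-0.16,-0.16,70,0,0,0,0,-0.16,-0.12,70]'
python3 -m pendant '[0,0,0,0,-0.16,-0.1,70,0,0,0,0,-0.16,-0.08,70,0,0,0,0,-0.16,-0.08,70,0,0,0,0,0,0,70]'
python3 - <<'E'
from h import *
snap('wrist','w2');b=cv2.imread('pics/w2.png')[60:340,150:380]; snap('side','d2');a=cv2.imread('pics/d2.png')[140:260,190:280]
o=np.zeros((480,800,3),np.uint8);o[:,:360]=cv2.resize(a,(360,480));o[:480,365:760]=cv2.resize(b,(395,480));cv2.imwrite('pics/c2.png',o)
E
```

```text
t: 6.32
tool_pos: [0.4802, 0.1335, 0.0254]
tool_rot: [[0.306, 0.952, -0.0], [0.952, -0.306, 0.0], [0.0, -0.0, -1.0]]
contact_force: [1.5, 0.5, 1.1]
width: 0.07
finger_force: 0.4
t: 6.65
tool_pos: [0.4685, 0.1374, 0.0315]
tool_rot: [[0.306, 0.952, -0.0], [0.952, -0.306, 0.0], [0.0, -0.0, -1.0]]
contact_force: [-1.0, 0.3, -0.0]
width: 0.0701
finger_force: 0.0
```

View pics/c2.png

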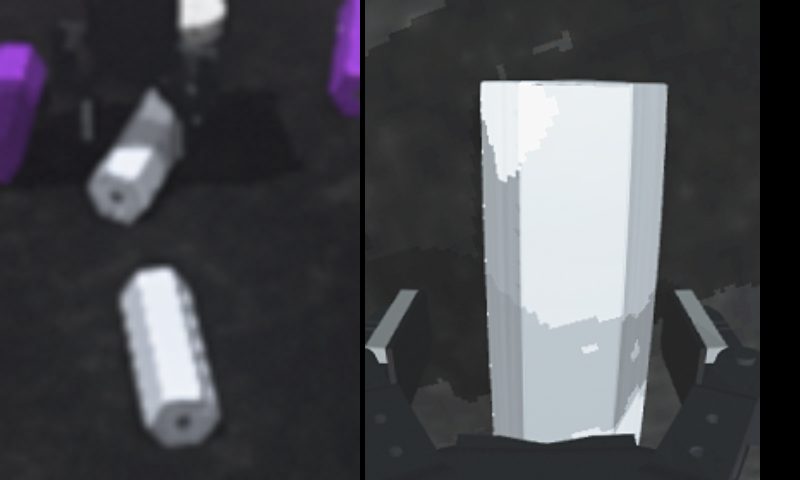

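```bash
python3 -m pendant '[0,0,0,0,0.2,0,70,0,0,0,0,0,0.37,70,0,0,0,0,0,0.37,70,0,0,0,0,0.12,0,70,0,0,0,0,0.12,0,70]'
python3 -m pendant '[0,0,0,0,0.1,0,70,0,0,0,0,0.1,0,70]'
python3 -m pendant '[0,0,0,0,0.06,0,70,0,0,0,0,0,0,70]'
```

```text
t: 7.17
tool_pos: [0.479, 0.1334, 0.0114]
tool_rot: [[0.306, 0.952, -0.003], [0.952, -0.306, -0.0], [-0.001, -0.002, -1.0]]
contact_force: [-0.2, 0.8, 0.0]
width: 0.07
finger_force: 0.0
t: 7.33
tool_pos: [0.485, 0.1321, 0.013]
tool_rot: [[0.306, 0.952, 0.0], [0.952, -0.306, 0.0], [0.0, 0.0, -1.0]]
contact_force: [-0.3, -0.5, -0.5]
width: 0.0699
finger_force: 0.0
t: 7.5
tool_pos: [0.4861, 0.1317, 0.0129]
tool_rot: [[0.306, 0.952, -0.0], [0.952, -0.306, 0.0], [0.0, -0.0, -1.0]]
contact_force: [0.4, 0.2, -0.1]
width: 0.0696
finger_force: 0.2
```

```bash
python3 -m pendant '[0,0,0,0,0.08,0,70]'
python3 -m pendant '[0,0,0,0,0.1,0,70]'
python3 -m pendant '[0,0,0,0,0.1,0,70]'
```

```text
t: 7.58
tool_pos: [0.4874, 0.1313, 0.0128]
tool_rot: [[0.306, 0.952, -0.001], [0.952, -0.306, 0.0], [0.0, -0.001, -1.0]]
contact_force: [-4.0, 1.1, 1.9]
width: 0.0699
finger_force: 1.9
t: 7.67
tool_pos: [0.4898, 0.1305, 0.0129]
tool_rot: [[0.306, 0.952, -0.001], [0.952, -0.306, 0.0], [0.0, -0.001, -1.0]]
contact_force: [-3.6, -0.1, 2.3]
width: 0.0702
finger_force: 1.8
t: 7.75
tool_pos: [0.4925, 0.1297, 0.0129]
tool_rot: [[0.306, 0.952, -0.0], [0.952, -0.306, 0.0], [0.0, -0.001, -1.0]]
contact_force: [-3.9, 1.1, 2.5]
width: 0.0701
finger_force: 1.8
```

```bash
python3 -m pendant '[0,0,0,0,0.1,-0.2,70]' | grep -E 'pos|contact|finger'
python3 -m pendant '[0,0,0,0,0.12,-0.2,70]'| grep -E 'pos|contact|finger'
python3 -m pendant '[0,0,0,0,0.14,-0.18,70]'| grep -E 'pos|contact|finger'
python3 -m pendant '[0,0,0,0,0.16,-0.14,70]'| grep -E 'pos|contact|finger'
python3 -m pendant '[0,0,0,0,0.16,-0.1,70]'| grep -E 'pos|contact|finger'
python3 -m pendant '[0,0,0,0,0.16,-0.08,70]'| grep -E 'pos|contact|finger'
python3 - <<'E'
from h import *
snap('wrist','w3');b=cv2.imread('pics/w3.png')[60:340,150:380]; snap('side','d3');a=cv2.imread('pics/d3.png')[140:260,190:280]
o=np.zeros((480,800,3),np.uint8);o[:,:360]=cv2.resize(a,(360,480));o[:480,365:760]=cv2.resize(b,(395,480));cv2.imwrite('pics/c3.png',o)
E
```

```text
tool_pos: [0.4946, 0.1286, 0.0171]
contact_force: [-1.8, 0.1, -1.5]
finger_force: 0.4
tool_pos: [0.498, 0.1276, 0.0229]
contact_force: [-0.9, 0.2, -0.8]
finger_force: 0.3
tool_pos: [0.5018, 0.1266, 0.0281]
contact_force: [-0.2, 1.0, -0.6]
finger_force: 0.2
tool_pos: [0.5059, 0.1254, 0.0319]
contact_force: [0.4, 0.5, 0.2]
finger_force: 0.0
tool_pos: [0.5098, 0.1242, 0.0344]
contact_force: [0.2, -0.0, -0.5]
finger_force: 0.0
tool_pos: [0.5134, 0.1229, 0.036]
contact_force: [-0.3, 0.1, 0.3]
finger_force: 0.0
```

View pics/c3.png

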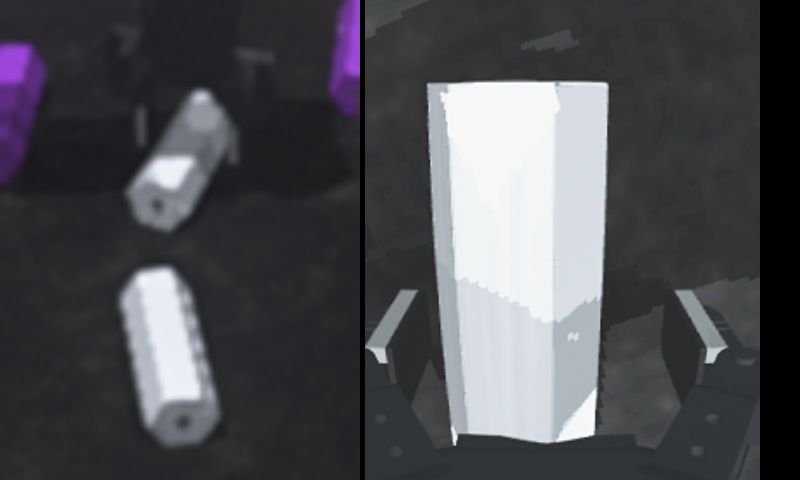

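```bash
python3 -m pendant '[0,0,0,0,-0.2,0,70,0,0,0,0,0,0.46,70,0,0,0,0,0,0.46,70,0,0,0,0,0.1,0,70,0,0,0,0,0.1,0,70]'| grep -E 'pos|contact|finger'
python3 -m pendant '[0,0,0,0,0.1,0,70]'| grep -E 'pos|contact|finger'
python3 -m pendant '[0,0,0,0,0.1,0,70]'| grep -E 'pos|contact|finger'
python3 -m pendant '[0,0,0,0,0.1,0,70]'| grep -E 'pos|contact|finger'
```

```text
tool_pos: [0.5115, 0.123, 0.0106]
contact_force: [0.8, -0.8, -0.1]
finger_force: 0.0
tool_pos: [0.515, 0.1223, 0.012]
contact_force: [0.5, -0.3, 0.5]
finger_force: 0.0
tool_pos: [0.5177, 0.1216, 0.0125]
contact_force: [-2.5, 0.6, 0.7]
finger_force: 1.4
tool_pos: [0.5198, 0.1209, 0.0125]
contact_force: [-3.1, -0.1, 0.2]
finger_force: 1.3
```

```bash
python3 -m pendant '[0,0,0,0,0.1,-0.2,70,0,0,0,0,0.12,-0.2,70,0,0,0,0,0.14,-0.18,70,0,0,0,0,0.16,-0.14,70,0,0,0,0,0.16,-0.1,70,0,0,0,0,0.16,-0.08,70]'| grep -E 'pos|contact|finger'
python3 - <<'E'
from h import *
im=snap('wrist','w4')
for r in arm.regions_of('wrist','bar_b'):
    if 200<r['xy'][0]<320:
        m=r['mask'].astype(np.uint8);c,_=cv2.findContours(m,0,2);c=max(c,key=len);print([[int(v) for v in p[0]] for p in cv2.approxPolyDP(c,2,True)])
b=im[60:340,150:380,::-1];cv2.imwrite('pics/c4.png',cv2.resize(b,(460,560)))
E
```

```text
tool_pos: [0.5405, 0.1143, 0.0356]
contact_force: [0.2, 0.0, 0.5]
finger_force: 0.0
[[190, 108], [187, 110], [187, 151], [193, 247], [201, 317], [210, 312], [245, 317], [280, 314], [283, 311], [286, 274], [291, 111], [289, 108], [266, 107]]
```

View pics/c4.png

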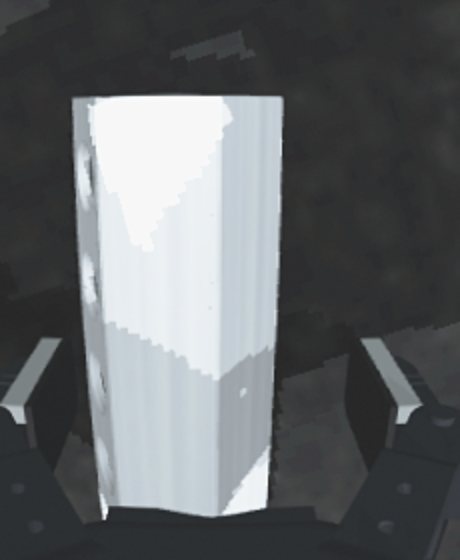

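Four pockets now show on the left (−x) upper flat, at crop (85,170) to (100,470). One more +x roll brings them up.

```bash
python3 -m pendant '[0,0,0,0,-0.2,0,70,0,0,0,0,0,0.46,70,0,0,0,0,0,0.46,70,0,0,0,0,0.1,0,70,0,0,0,0,0.1,0,70]'| grep -E 'pos|contact|finger'
python3 -m pendant '[0,0,0,0,0.1,0,70,0,0,0,0,0.1,0,70,0,0,0,0,0.1,0,70]'| grep -E 'pos|contact|finger'
python3 -m pendant '[0,0,0,0,0.1,-0.2,70,0,0,0,0,0.12,-0.2,70,0,0,0,0,0.14,-0.18,70,0,0,0,0,0.16,-0.14,70,0,0,0,0,0.16,-0.1,70,0,0,0,0,0.16,-0.08,70]'| grep -E 'pos|contact|finger'
python3 -m pendant '[0,0,0,0,-0.2,-1,70,0,0,0,0,0,-1,70,0,0,0,0,0,-1,70,0,0,0,0,0,-1,70,0,0,0,0,0,-1,70,0,0,0,-1,0,-0.5,70,0,0,0,-1,0,0,70,0,0,0,-1,0,0,70]' >/dev/null
python3 -m pendant '[0,0,0,-1,0,0,70,0,0,0,-1,0,0,70,0,0,0,-1,0,0,70,0,0,0,0,0,0,70]'| grep -E 't:|pos|contact|finger|rot'
python3 - <<'E'
from h import *
im=snap('wrist','w5')
for r in arm.regions_of('wrist','bar_b'):
        m=r['mask'].astype(np.uint8);c,_=cv2.findContours(m,0,2);c=max(c,key=len);print(r['xy'],np.round(at('wrist',r['xy'],.04),3),[[int(v) for v in p[0]] for p in cv2.approxPolyDP(c,2,True)])
E
```

```text
tool_pos: [0.5386, 0.1143, 0.0101]
contact_force: [-0.2, 0.1, -0.3]
finger_force: 0.0
tool_pos: [0.5469, 0.1122, 0.012]
contact_force: [-2.6, 0.4, 0.5]
finger_force: 1.3
tool_pos: [0.5676, 0.1055, 0.0351]
contact_force: [0.1, 0.5, 0.5]
finger_force: 0.0
t: 11.78
tool_pos: [0.5154, -0.039, 0.1721]
tool_rot: [[0.309, 0.951, 0.0], [0.951, -0.309, -0.001], [-0.001, 0.0, -1.0]]
contact_force: [-0.6, -0.8, 0.4]
finger_force: 0.0
[53.6, 50.7] [0.365 0.16  0.04 ] [[28, 0], [31, 37], [42, 93], [48, 100], [71, 95], [81, 88], [70, 38], [65, 0]]
[253.3, 45.7] [0.553 0.081 0.04 ] [[227, 0], [227, 90], [237, 93], [279, 91], [280, 0]]
[267.3, 249.4] [ 0.507 -0.104  0.04 ] [[247, 186], [229, 195], [215, 210], [274, 303], [286, 313], [296, 311], [309, 304], [315, 289], [258, 186]]
```

View pics/w5.png

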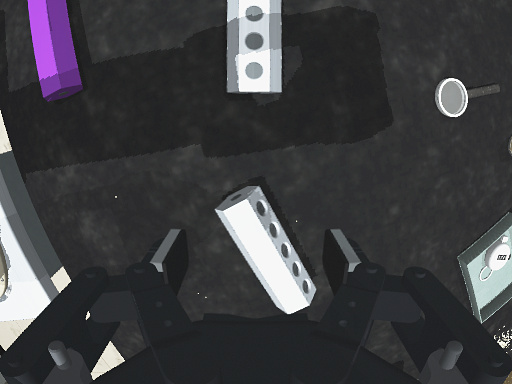

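Bar_b's pockets now face up, at (254,12–70). Bar_a shows its pockets on the +x upper flat, at (262,208) to (305,286). I'll fit bar_a's pose now.

```bash
python3 - <<'E'
from h import *
c='wrist'
for L,Rr in [([(215,210),(274,303)],[(258,186),(315,289)]),([(227,5),(227,89)],[(280,5),(280,89)])]:
    l=[at(c,p,.022) for p in L]; r=[at(c,p,.022) for p in Rr]
    print(np.round(l+r,3).tolist(),'mid',np.mean(l+r,0).round(3),[np.degrees(np.arctan2(*(q[0]-q[1])[:2][::-1])).round(1) for q in (l,r)])
print(at(c,(262,208),.035),at(c,(305,286),.035))
E
```

```text
[[0.469, -0.055, 0.022], [0.492, -0.184, 0.022], [0.517, -0.044, 0.022], [0.542, -0.18, 0.022]] mid [ 0.505 -0.116  0.022] [np.float64(100.3), np.float64(100.4)]
[[0.543, 0.131, 0.022], [0.518, 0.053, 0.022], [0.59, 0.116, 0.022], [0.565, 0.038, 0.022]] mid [0.554 0.085 0.022] [np.float64(72.3), np.float64(71.9)]
[ 0.51499399 -0.06243427  0.035     ] [ 0.53220111 -0.16241251  0.035     ]
```

```bash
python3 -m pendant '[0,0,-0.99,0,0,0,70,0,0,-0.99,0,0,0,70,0,0,-0.99,0,0,0,70,0,0,-0.99,0,0,0,70,0,0,-0.99,0,0,0,70,0,0,0,-0.77,-0.24,0,70,0,0,0,-0.77,-0.24,0,70,0,0,0,-0.77,-0.24,0.5,70]'| grep -E 'pos|rot'
python3 -m pendant '[0,0,0,-0.77,-0.24,1,70,0,0,0,0,0,1,70,0,0,0,0,0,1,70,0,0,0,0,0,1,70,0,0,0,0,0,0,70]'| grep -E 'pos|rot|contact'
python3 -m pendant '[0,0,0,0,0,0.9,70,0,0,0,0,0,0.9,70,0,0,0,0,-0.1,0,70,0,0,0,0,-0.1,0,70,0,0,0,0,-0.1,0,70]'| grep -E 'pos|contact|finger'
python3 -m pendant '[0,0,0,0,-0.08,0,70]'| grep -E 'pos|contact|finger'
```

```text
tool_pos: [0.5107, -0.0954, 0.1617]
tool_rot: [[-0.185, 0.983, 0.005], [0.983, 0.185, -0.001], [-0.002, 0.005, -1.0]]
tool_pos: [0.5041, -0.1139, 0.054]
tool_rot: [[-0.184, 0.983, -0.009], [0.983, 0.184, 0.003], [0.005, -0.008, -1.0]]
contact_force: [-0.9, 1.2, -1.1]
tool_pos: [0.5002, -0.117, 0.0163]
contact_force: [-0.2, 0.4, -0.0]
finger_force: 0.0
tool_pos: [0.4983, -0.1176, 0.0164]
contact_force: [-0.4, -0.1, -0.4]
finger_force: 0.0
```

```bash
python3 -m pendant '[0,0,0,0,-0.08,0.06,70]'| grep -E 'pos|contact|finger'
python3 -m pendant '[0,0,0,0,-0.08,0.06,70]'| grep -E 'pos|contact|finger'
python3 -m pendant '[0,0,0,0,-0.08,0,70]'| grep -E 'pos|contact|finger'
```

```text
tool_pos: [0.4963, -0.1181, 0.0148]
contact_force: [-0.4, 0.6, 0.6]
finger_force: 0.0
tool_pos: [0.4938, -0.1184, 0.0124]
contact_force: [-0.1, -0.9, 0.4]
finger_force: 0.0
tool_pos: [0.4922, -0.1186, 0.0121]
contact_force: [3.5, 0.2, 0.4]
finger_force: 1.6
```

Contact made; now I'll run the rolling arc.

```bash
python3 -m pendant '[0,0,0,0,-0.1,0,70,0,0,0,0,-0.1,-0.2,70,0,0,0,0,-0.12,-0.2,70,0,0,0,0,-0.14,-0.18,70,0,0,0,0,-0.16,-0.14,70,0,0,0,0,-0.16,-0.1,70,0,0,0,0,-0.16,-0.08,70]'| grep -E 'pos|contact|finger'
python3 -m pendant '[0,0,0,0,0.2,-1,70,0,0,0,0,0,-1,70,0,0,0,0,0,-1,70,0,0,0,0,0,-1,70,0,0,0,0,0,-1,70,0,0,0,-0.8,0,-0.5,70,0,0,0,-0.8,0,0,70,0,0,0,0,0,0,70]'| grep -E 't:|pos|rot'
python3 - <<'E'
from h import *
im=snap('wrist','w6')
for r in arm.regions_of('wrist','bar_b'):
        m=r['mask'].astype(np.uint8);c,_=cv2.findContours(m,0,2);c=max(c,key=len);print(r['xy'],np.round(at('wrist',r['xy'],.04),3),[[int(v) for v in p[0]] for p in cv2.approxPolyDP(c,2,True)])
g=cv2.cvtColor(im,cv2.COLOR_RGB2GRAY)
E
```

```text
tool_pos: [0.4678, -0.1229, 0.0342]
contact_force: [-0.6, 0.1, -0.6]
finger_force: 0.0
t: 14.97
tool_pos: [0.4807, -0.1637, 0.1724]
tool_rot: [[-0.181, 0.983, 0.002], [0.983, 0.181, -0.002], [-0.002, 0.001, -1.0]]
[364.9, 2.9] [0.547 0.025 0.04 ] [[352, 0], [358, 4], [372, 4], [375, 1]]
[254.6, 137.0] [ 0.472 -0.12   0.04 ] [[240, 61], [227, 67], [231, 207], [242, 216], [269, 216], [280, 208], [281, 66], [269, 61]]
```

View pics/w6.png

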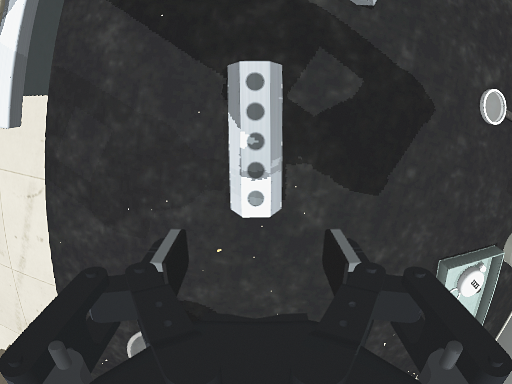

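```bash
python3 - <<'E'
from h import *
c='wrist'
p,q=at(c,(255.5,82),.042),at(c,(256,199),.042);print(p,q,(p+q)/2,np.degrees(np.arctan2(*(p-q)[:2][::-1])),np.linalg.norm(p-q))
L=[(227,67),(231,207)];R=[(281.5,66),(280.5,208)]
l=[at(c,u,.022) for u in L]; r=[at(c,u,.022) for u in R];print(np.round(l+r,3).tolist(),np.mean(l+r,0))
s=arm.observe();T=s['tool_rot'];print(s['tool_pos']);print('tool delta mm',T.T@(np.append((p+q)[:2]/2,.014)-s['tool_pos'])*1000, np.degrees(np.arctan2(T[1,0],T[0,0])))
E
```

```text
[ 0.46427012 -0.07293168  0.042     ] [ 0.48359948 -0.17477277  0.042     ] [ 0.4739348  -0.12385223  0.042     ] 100.74686340273219 0.10365921405397722
[[0.436, -0.062, 0.022], [0.462, -0.194, 0.022], [0.485, -0.052, 0.022], [0.51, -0.186, 0.022]] [ 0.47316631 -0.12337531  0.022     ]
[ 0.4799455  -0.16140378  0.17082003]
tool delta mm [ 37.87780999   1.06056712 156.85316451] 100.4728945794074
```

```bash
python3 -m pendant '[0,0,0,0.76,0.04,0,70,0,0,0,0.76,0,0.9,70,0,0,0,0,0,0.9,70,0,0,0,0,0,0.9,70,0,0,0,0,0,0.9,70,0,0,0,0,0,0.9,70,0,0,0,0,0,0.9,70,0,0,0,0,0,0.8,70]' | grep -E 'pos|contact|width'
python3 -m pendant '[0,0,0,0,0,0,70,0,0,0,0,0,0,60,0,0,0,0,0,0,55,0,0,0,0,0,0,48,0,0,0,0,0,0,48]' 20
python3 -m pendant '[0,0,0,0,0,0,48,0,0,0,0,0,0,48]'
```

```text
tool_pos: [0.4733, -0.1225, 0.0143]
contact_force: [0.4, -0.4, -0.9]
width: 0.0698
t: 16.15
tool_pos: [0.4751, -0.1237, 0.0179]
tool_rot: [[-0.183, 0.983, 0.002], [0.983, 0.183, -0.0], [-0.001, 0.002, -1.0]]
contact_force: [-3.5, 1.9, 5.9]
width: 0.05
finger_force: 21.0
t: 16.32
tool_pos: [0.4752, -0.1237, 0.0179]
tool_rot: [[-0.183, 0.983, 0.002], [0.983, 0.183, -0.0], [-0.001, 0.002, -1.0]]
contact_force: [-4.0, 1.5, 7.0]
width: 0.0495
finger_force: 21.1
```

```bash
python3 -m pendant '[0,0,0,0,0,0,60,0,0,0,0,0,0,70,0,0,0,0,0,0,70,0,0,0,0,0,-1,70,0,0,0,0,0,-1,70,0,0,0,0,0,-1,70,0,0,0,0,0,-1,70,0,0,0,0,0,-1,70]' |grep -E 'pos|contact'
python3 -m pendant '[0,0,0,0.95,0.61,-1,70,0,0,0,0.95,0.61,0,70,0,0,0,0.95,0.61,0,70,0,0,0,0.95,0.61,0,70,0,0,0,0.95,0.61,0,70,0,0,0,0.95,0.61,0,70,0,0,0,0.95,0.61,0,70,0,0,0.99,0,0,0,70]' >/dev/null
python3 -m pendant '[0,0,0.99,0,0,0,70,0,0,0.99,0,0,0,70,0,0,0.99,0,0,0,70,0,0,0.99,0,0,0,70,0,0,0,0,0,0,70]' |grep -E 't:|pos|rot'
cat > loc.py <<'E'
from h import *
import sys
im=snap('wrist',sys.argv[1]); i=arm.camera_info('wrist')
for r in arm.regions_of('wrist','bar_b'):
    x,y=r['xy']; m=r['mask'].astype(np.uint8);c,_=cv2.findContours(m,0,2);c=max(c,key=len)
    print(np.round(r['xy']),np.round(at('wrist',r['xy'],.04),3),[[int(v) for v in p[0]] for p in cv2.approxPolyDP(c,2,True)])
    if m.sum()<1500: continue
    g=cv2.cvtColor(im,cv2.COLOR_RGB2GRAY); mm=cv2.morphologyEx(m,cv2.MORPH_CLOSE,np.ones((15,15)))
    k=cv2.SimpleBlobDetector_Params();k.filterByCircularity=True;k.minCircularity=.6;k.minArea=60;k.maxArea=900;k.filterByConvexity=False;k.filterByInertia=False;k.minThreshold=20;k.maxThreshold=240;k.thresholdStep=5;k.minDistBetweenBlobs=8
    for b in cv2.SimpleBlobDetector_create(k).detect(g):
        u,v=b.pt
        if mm[int(v),int(u)]: print('  pocket',np.round(b.pt,1),round(b.size,1),np.round(at('wrist',b.pt,.042,i),4)[:2])
E
python3 loc.py w7
```

```text
tool_pos: [0.4744, -0.1237, 0.1425]
contact_force: [-0.1, -0.0, -0.4]
t: 18.07
tool_pos: [0.5491, 0.0593, 0.1662]
tool_rot: [[0.309, 0.951, 0.0], [0.951, -0.309, 0.0], [0.0, 0.0, -1.0]]
[253. 126.] [0.564 0.11  0.04 ] [[237, 49], [225, 54], [228, 201], [241, 209], [263, 210], [277, 201], [280, 55], [261, 49]]
  pocket [251.6 188.2] 15.6 [0.5458 0.0579]
  pocket [252.  160.5] 17.9 [0.5537 0.0814]
  pocket [250.8  66.4] 14.4 [0.5773 0.1583]
  pocket [251.9 130.4] 18.7 [0.5616 0.1062]
  pocket [252.5  99.9] 18.0 [0.5699 0.1306]
[223. 302.] [ 0.478 -0.053  0.04 ] [[198, 304], [202, 312], [251, 316], [227, 285], [207, 292]]
[ 50. 129.] [0.37  0.178 0.04 ] [[48, 61], [28, 66], [19, 71], [16, 78], [36, 159], [48, 193], [54, 195], [83, 183], [85, 177], [68, 126], [55, 67]]
[447. 184.] [0.739 0.    0.04 ] [[494, 167], [487, 166], [462, 175], [454, 169], [442, 167], [429, 181], [429, 194], [438, 204], [447, 204], [456, 197], [462, 185], [492, 174]]
```

```bash
python3 -m pendant '[0,0,0,0.98,-0.1,0.9,70,0,0,0,0.98,0,0.9,70,0,0,0,0,0,0.9,70,0,0,0,0,0,0.9,70,0,0,0,0,0,0.9,70,0,0,0,0,0,0.9,70,0,0,0,0,0,0.6,70,0,0,0,0,0,0,70]' | grep -E 'pos|contact|width'
python3 -m pendant '[0,0,0,0,0,0,60,0,0,0,0,0,0,55,0,0,0,0,0,0,48,0,0,0,0,0,0,48,0,0,0,0,0,0,48]' 20
```

```text
tool_pos: [0.5593, 0.1064, 0.0123]
contact_force: [-0.4, -0.3, -1.6]
width: 0.07
t: 19.25
tool_pos: [0.5626, 0.1069, 0.0182]
tool_rot: [[0.306, 0.952, 0.003], [0.952, -0.306, 0.0], [0.001, 0.003, -1.0]]
contact_force: [-2.2, -0.1, 6.7]
width: 0.0494
finger_force: 21.1
```

```bash
python3 -m pendant '[0,0,-0.5,0,0,0,48,0,0,-0.5,0,0,0,48,0,0,-0.5,0,0,0,48,0,0,-0.5,0,0,0,48,0,0,-0.5,0,0,0,48]' | grep -E 'pos|contact|width'
python3 -m pendant '[0,0,-0.5,0,0,0,48,0,0,-0.5,0,0,0,48,0,0,-0.5,0,0,0,48,0,0,-0.5,0,0,0,48,0,0,-0.45,0,0,0,48,0,0,0,0,0,0,48]'
python3 - <<'E'
from h import *
s=arm.observe();T=s['tool_rot']
Ra=np.array([[-0.183,0.983],[0.983,0.183]]);a=np.array([.4752,-.1237])
print(np.degrees(np.arctan2(T[1,0],T[0,0])),np.degrees(np.arctan2(.983,-.183)))
d=a-s['tool_pos'][:2];print('to a in a-frame mm',Ra.T@d*1000)
E
```

```text
tool_pos: [0.563, 0.1069, 0.0182]
contact_force: [-0.2, -0.1, 5.5]
width: 0.0493
t: 20.17
tool_pos: [0.563, 0.1069, 0.0182]
tool_rot: [[-0.186, 0.983, 0.004], [0.983, 0.186, 0.001], [-0.0, 0.004, -1.0]]
contact_force: [0.1, 1.2, 4.7]
width: 0.0495
finger_force: 20.9
100.69598098458009 100.5457343630763
to a in a-frame mm [-210.61315574 -128.47699418]
```

```bash
python3 -m pendant '[0,0,0,-0.16,-0.4,0,48,0,0,0,-0.16,-0.4,0,48,0,0,0,-0.16,-0.4,0,48,0,0,0,-0.16,-0.4,0,48,0,0,0,-0.16,-0.4,0,48,0,0,0,-0.16,-0.4,0,48]' | grep -E 'pos|contact|width'
python3 -m pendant '[0,0,0,-0.16,-0.4,0,48,0,0,0,-0.16,-0.4,0,48,0,0,0,-0.16,-0.4,0,48,0,0,0,-0.16,-0.4,0,48,0,0,0,-0.16,-0.4,0,48,0,0,0,-0.16,-0.4,0,48,0,0,0,0,-0.3,0,48,0,0,0,0,0,0,48]'
cat > d.py <<'E'
from h import *
s=arm.observe();T=s['tool_rot']
Ra=np.array([[-0.183,0.983],[0.983,0.183]]);a=np.array([.4752,-.1237])
print(np.degrees(np.arctan2(T[1,0],T[0,0])))
d=a-s['tool_pos'][:2];print('to a in a-frame mm',Ra.T@d*1000)
E
python3 d.py
```

```text
tool_pos: [0.5087, 0.0724, 0.0182]
contact_force: [2.9, 1.9, 3.8]
width: 0.0493
t: 21.33
tool_pos: [0.446, 0.0357, 0.0182]
tool_rot: [[-0.183, 0.983, 0.004], [0.983, 0.183, -0.001], [-0.001, 0.004, -1.0]]
contact_force: [-0.5, -2.5, 9.5]
width: 0.0496
finger_force: 22.3
100.52782033010924
to a in a-frame mm [-162.03156354   -0.50133873]
```

```bash
python3 -m pendant '[0,0,0,-0.16,-0.02,0,48,0,0,0,-0.16,0,0,48,0,0,0,-0.16,0,0,48,0,0,0,-0.16,0,0,48]' | grep -E 'pos|contact|width'
for i in 1 ; do python3 -m pendant '[0,0,0,-0.08,0,0,48]' | grep -E 'pos|contact'; done
python3 -m pendant '[0,0,0,-0.08,0,0,48]' | grep -E 'pos|contact'
python3 -m pendant '[0,0,0,-0.08,0,0,48]' | grep -E 'pos|contact'
python3 -m pendant '[0,0,0,-0.08,0,0,48]' | grep -E 'pos|contact'
python3 -m pendant '[0,0,0,-0.08,0,0,48]' | grep -E 'pos|contact'
python3 -m pendant '[0,0,0,0,0,0,48]' | grep -E 'pos|contact'
python3 d.py
```

```text
tool_pos: [0.4486, 0.0218, 0.0181]
contact_force: [-1.5, 8.5, 11.1]
width: 0.0493
tool_pos: [0.449, 0.0197, 0.0181]
contact_force: [-1.5, 9.3, 11.8]
tool_pos: [0.4494, 0.0179, 0.0181]
contact_force: [-1.2, 9.9, 10.9]
tool_pos: [0.4498, 0.016, 0.0181]
contact_force: [-0.8, 8.1, 10.1]
tool_pos: [0.4501, 0.014, 0.0181]
contact_force: [-1.6, 9.2, 11.2]
tool_pos: [0.4505, 0.0122, 0.0181]
contact_force: [-2.1, 12.5, 12.1]
tool_pos: [0.4505, 0.012, 0.0181]
contact_force: [-1.3, 9.0, 11.2]
100.57304842715779
to a in a-frame mm [-137.9416629    -0.57441732]
```

```bash
python3 -m pendant '[0,0,0,-0.08,0,0,48,0,0,0,-0.08,0,0,48]' | grep -E 'pos|contact'
python3 -m pendant '[0,0,0,-0.06,0,0,48,0,0,0,0,0,0,48]' | grep -E 'pos|contact'
python3 -m pendant '[0,0,0,0,0,0,56,0,0,0,0,0,0,62,0,0,0,0,0,0,70,0,0,0,0,0,-0.3,70,0,0,0,0,0,-0.8,70,0,0,0,0,0,-1,70,0,0,0,0,0,-1,70,0,0,0,-1,0,-1,70]' | grep -E 'pos|contact'
python3 -m pendant '[0,0,0,-1,0,-1,70,0,0,0,-1,0,-1,70,0,0,0,-1,0,-1,70,0,0,0,-1,0,-1,70,0,0,0,-1,0,-1,70,0,0,0,-1,0,0,70,0,0,0,0,0,0,70]' | grep -E 't:|pos|contact'
python3 loc.py w8
```

```text
tool_pos: [0.4511, 0.0087, 0.0181]
contact_force: [-2.6, 12.6, 12.2]
tool_pos: [0.4515, 0.007, 0.0181]
contact_force: [-1.3, 10.2, 11.3]
tool_pos: [0.4543, -0.0175, 0.1201]
contact_force: [0.3, -0.6, 0.1]
t: 23.75
tool_pos: [0.4828, -0.1707, 0.2457]
tool_rot: [[-0.179, 0.984, 0.003], [0.984, 0.179, -0.003], [-0.003, 0.002, -1.0]]
contact_force: [-0.6, 0.1, -0.7]
[256. 130.] [ 0.476 -0.126  0.04 ] [[244, 70], [234, 74], [236, 187], [246, 192], [265, 192], [275, 184], [276, 74], [267, 70]]
  pocket [255.5 108.4] 14.5 [ 0.4712 -0.1034]
  pocket [255.1  85.4] 15.1 [ 0.4662 -0.0784]
  pocket [255.1 177.5] 13.6 [ 0.485  -0.1805]
  pocket [255.3 155.2] 13.6 [ 0.4805 -0.155 ]
  pocket [255.5 132. ] 14.0 [ 0.476  -0.1293]
[253.  33.] [ 0.453 -0.018  0.04 ] [[235, 0], [235, 70], [267, 69], [276, 72], [276, 0]]
  pocket [255.7  53.5] 15.1 [ 0.4604 -0.0429]
  pocket [255.6  31.2] 14.6 [ 0.4557 -0.0174]
  pocket [255.6   9.6] 14.5 [0.451  0.0082]
```

View pics/w8.png

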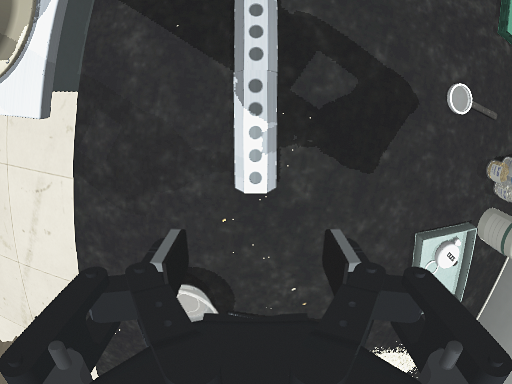

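The wrist view shows both bars in one line at columns 255–256, pockets up. The centre distance is 140 mm and the spacing across the joint is 36 mm, as expected for touching ends. The gripper is clear, so I'm handing in.

```bash
python3 -c "
from rig import arm
print(arm.sign_off())"
```

```text
the job is handed in; nothing more can be done
None
```

Both bars were rolled pockets-up on the worktop and slid end to end into one straight line, ends touching by measurement; nothing around them was moved as far as I could see, and I handed the job in at about 24 s.

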